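Test the lock solenoids and reject the one that sticks

ROBOT

A 7-joint arm with a two-finger parallel gripper is mounted at the origin on the work surface. World frame = base frame: x ahead of the robot, y to its left, z up, the work surface at z = 0. Lengths are in m, angles in rad, forces in N, time in s.
With the tool pointing down it reaches from about 0.425 to 0.875 m from the base axis. Payload 4.7 kg.
Tool frame: the origin (TCP) lies on the centre line of the jaws, within the pads' length; the fingertips stand 14 mm ahead of it and the grasp point (between the pads) lies 5 mm behind it; z points along the fingers, x is the direction in which the jaws open and shut, and the axes are right-handed (so a half turn about z gives the same grasp; the last joint's range is limited). The gripper opens to 87 mm and grips with 3 to 60 N. Pads are 19 mm wide; open, the fingers measure 117 mm over their backs; the gripper's body (75 mm by 190 mm) begins 51 mm behind the grasp point.
Start: joints at [1.193, 0.321, -0.07, 1.45, 0.023, 1.371, -0.057], TCP at [0.248, -0.601, 0.237] pointing down, gripper open.
Joint ranges: [-2.86, 2.86], [-0.3, 2.09], [-1.38, 1.24], [0.06, 2.45], [-1.56, 4.7], [0.09, 2.05], [-2.69, 2.69]. Speed limits (rad/s): [2.57, 2.57, 3.14, 3.14, 3.14, 3.14, 3.14].

INTERFACE

Orientations are given as a rotation vector (axis times angle).
In Python, from bench import ctrl gives the robot as it stands.
- The arm moves only by the tool drive_tool, never from a script. Its argument "rows" is a list that holds one entry, the list of rows, each a list of 5 numbers: the shift along the tool's x, y, z scaled (see below), then the turn about the tool's z scaled (see below), then the closure in counts, from 0 (fully open) to 255 (shut). In form: [[[dx, dy, dz, spin, jaw], ...]]. A call has 1 to 20 rows; each row is the pose to reach, as a shift and turn from the pose commanded when the call began, along the tool's axes at that moment, turning the shorter way round; what a row does not reach only later rows make up. The controller multiplies each number of a shift by 300 mm and each number of a turn by pi rad. A row lasts 1/8 s, in which the tool goes at most 62.5 mm and 10.7 degrees, less where a joint would pass 70% of its speed; a pose out of reach is approached as far as the arm can. A call with a number of a shift or a turn outside -1 to 1 is refused whole. A call with a gripper value outside its range is refused whole. The fingers move at their own pace and stop on an object; "grip_force" is the grip in N (left out, the last holds). Time passes only in rows, so rows that repeat a pose let the fingers close. It gives the time, the measured TCP pose, the force and the opening at its end, in the units of the state.
- ctrl.get_state(): the state, without advancing time (a new reading comes with each control period).
- ctrl.get_image(name): name is "side" or "top" or "wrist"; returns a dict with "img" (480x640x3 uint8, blue, green, red), "camera_matrix" (3x3 intrinsics, pixels), "k1" (the pictures are not rectified: a ray, as slopes to the right and down, at radius r is drawn at 1 + k1 r^2 times it, then the intrinsics apply), "R" (3x3) and "t" (3): a world point X has camera coordinates R X + t. Camera axes: x right, y down, z forward; pixel columns grow to the right and rows downward; lengths in m; the calibration is good to about 2 mm. A picture is of the moment at which its call begins. There is no depth.
- ctrl.close_job(): hands the job in, once; it reports no verdict.
The state is a dict: "time": time; "joint_positions": joint angles; "qd": joint speeds; "joint_torque": joint torques, N m; "position": TCP position; "tool_rot": TCP orientation; "ft_force": force on the tool from outside, world axes, zero at the start; "torque": the same for the moment, N m; "grip_width": opening from 0.0 (shut) to 1.0 (fully open).
Only numpy, scipy, OpenCV 4.12 (cv2) and the standard library are available. Lean on these libraries where they do the work, as an engineer would, in place of code of your own. Each camera call takes 0.05 s, during which the arm holds its last target.

TASK

Push the plunger of each of the two solenoids down as far as it will go. One goes fully home: leave that solenoid standing where it is. The other sticks partway: stand that one upright in the bare metal reject tray, with its plunger left where it stuck.

Things in the scene. Friction and masses are not known exactly. Their poses are not given: they have to be found in the camera images.
- solenoid_1: Solenoid 1 of two alike, loose on the bench: steel frame round a copper coil, 46 (its x) by 40 (its y) by 60 mm high, 0.2 to 0.4 kg. Origin at the centre of its underside, z up. Grip the flat steel side plates, 20 mm either side along its y. From the middle of its top rises the plunger: a 12 mm steel rod with a black round cap, 26 mm wide, 8 mm thick. One of the two, not told by looks, sticks.
- solenoid_2: Solenoid 2 of two alike, loose on the bench: steel frame round a copper coil, 46 (its x) by 40 (its y) by 60 mm high, 0.2 to 0.4 kg. Origin at the centre of its underside, z up. Grip the flat steel side plates, 20 mm either side along its y. From the middle of its top rises the plunger: a 12 mm steel rod with a black round cap, 26 mm wide, 8 mm thick. One of the two, not told by looks, sticks.
- plunger_1 (a joint): Stroke of solenoid 1's plunger, m: 0 drawn up (cap top 96 mm above the underside), 0.028 fully home (cap seated on the frame, its top at 68 mm). Starts in the first 6 mm. Slides down against 3 N of friction, no spring, stays where left. A sound one goes home; the one that sticks stops hard about 13 mm in, 15 mm of rod still bare, and cannot be forced.
- plunger_2 (a joint): Stroke of solenoid 2's plunger, m: 0 drawn up (cap top 96 mm above the underside), 0.028 fully home (cap seated on the frame, its top at 68 mm). Starts in the first 6 mm. Slides down against 3 N of friction, no spring, stays where left. A sound one goes home; the one that sticks stops hard about 13 mm in, 15 mm of rod still bare, and cannot be forced.
- tray: Reject tray: an empty shallow open aluminium tray fixed to the bench, 160 mm (its x) by 140 mm (its y), rim 18 mm high, walls and floor 3 mm thick. Origin at the centre of its underside, z up. It lies to the left or the right; a white plastic enclosure half holding a circuit board, on the other side, is not the tray.
There are look-alikes about, which are no part of the job. What is shaped like the solenoid_2 but red is not meant.

How it is judged:
At the end, for the whole second after the job is handed in: One solenoid's plunger is fully home (over 24 of 28 mm) and it stands upright within 40 mm of its start; the other, its plunger stuck between 10 and 20 mm in, stands upright (both within 10 degrees) on the floor of the reject tray, inside its walls; both at rest (((value of joint plunger_1 above 0.024 m and distance of solenoid_1 from where it was at the start of the episode below 0.04 m and angle between each of solenoid_1, solenoid_2's own z axis and vertical below 0.17 rad and linear speed of each of solenoid_1, solenoid_2 below 0.02 m/s and value of joint plunger_2 between 0.01 and 0.02 m and x of solenoid_2 in the frame of tray between -0.06 and 0.06 m and y of solenoid_2 in the frame of tray between -0.05 and 0.05 m and z of solenoid_2 in the frame of tray between -0.005 and 0.012 m) or (value of joint plunger_2 above 0.024 m and distance of solenoid_2 from where it was at the start of the episode below 0.04 m and angle between each of solenoid_2, solenoid_1's own z axis and vertical below 0.17 rad and linear speed of each of solenoid_2, solenoid_1 below 0.02 m/s and value of joint plunger_1 between 0.01 and 0.02 m and x of solenoid_1 in the frame of tray between -0.06 and 0.06 m and y of solenoid_1 in the frame of tray between -0.05 and 0.05 m and z of solenoid_1 in the frame of tray between -0.005 and 0.012 m))); the robot touches nothing.
It also fails if it takes over 56 s, if anything falls off the work surface, if the arm or the gripper's body presses on something with over 40 N, if the wrist force passes 120 N, or if a joint passes its speed limit or range.

## Working session

There is one attempt and no reset: what is moved stays moved. The work goes in short steps, Python scripts to look and compute and a tool call to move; the robot and the scene stay as the last step left them, time stands still between calls to the robot, and variables do not carry over. Pictures are saved under pics/ and viewed, and the job is handed in when it is done.

Besides the shell and the picture viewer there is one more tool, called as a command line: name --argument value ..., lists and objects as JSON in quotes. drive_tool: Moves the arm, as the interface text tells. Its arguments: {"type":"object","properties":{"rows":{"type":"array"},"grip_force":{"type":"number"}},"required":["rows"]}

```bash
mkdir -p pics
cat > h.py <<'E'
import numpy as np, cv2
from scipy.spatial.transform import Rotation as Ro
from bench import ctrl
def snap(n,f):
    d=ctrl.get_image(n); cv2.imwrite('pics/'+f+'.png',d['img']); np.savez('pics/'+f+'.npz',**{k:np.array(v) for k,v in d.items()}); return d
def load(f): return np.load('pics/'+f+'.npz')
def ray(d,u,v):
    K=d['camera_matrix']; k=float(d['k1'])
    p=cv2.undistortPoints(np.array([[[u,v]]],float),K,np.array([k,0,0,0,0.]))[0,0]
    R=d['R'];t=d['t'].ravel(); return -R.T@t, R.T@np.array([p[0],p[1],1])
def onz(d,u,v,z):
    c,r=ray(d,u,v); return c+r*(z-c[2])/r[2]
def proj(d,X):
    k=float(d['k1']); p,_=cv2.projectPoints(np.array(X,float).reshape(-1,3),cv2.Rodrigues(d['R'])[0],d['t'].ravel().astype(float),d['camera_matrix'],np.array([k,0,0,0,0.])); return p[:,0]
E
python3 - <<'E'
from h import *
print(ctrl.get_state())
for n in ('side','top','wrist'):
    d=snap(n,n+'0'); print(n,d['k1'],np.array(d['camera_matrix']).tolist(),(-np.array(d['R']).T@np.array(d['t'])).round(3))
E
```

```text
{'time': 0.0, 'joint_positions': array([ 1.19307724,  0.32183784, -0.07009278,  1.45169568,  0.02258833,
        1.37078908, -0.05688051]), 'qd': array([-0.00031057,  0.00076858,  0.00050682,  0.00075146,  0.0022536 ,
        0.00247058,  0.00335553]), 'joint_torque': array([ 5.32804133e-04, -4.91294146e+01, -4.03608782e-01, -3.12535894e+01,
       -6.38024951e-02,  4.36877995e-02,  1.96994220e-04]), 'position': array([ 0.24797446, -0.60026084,  0.23544152]), 'tool_rot': array([-2.61058021e+00,  1.74589043e+00,  2.60771085e-03]), 'ft_force': array([ 0.51659576, -0.0861338 , -0.08381656]), 'torque': array([-0.01709907, -0.02593862,  0.0040703 ]), 'grip_width': 0.9991148073236417}
side -0.1542445147025067 [[521.7151240412381, 0.0, 318.8782721973837], [0.0, 521.7151240412381, 236.80045094919964], [0.0, 0.0, 1.0]] [0.423 0.37  0.525]
top 0.013603244698687851 [[523.2902808073695, 0.0, 312.34322227193786], [0.0, 523.2902808073695, 236.30061837170268], [0.0, 0.0, 1.0]] [ 0.481 -0.085  0.792]
wrist -0.022487405445580113 [[388.4936600618358, 0.0, 320.43763919522786], [0.0, 388.4936600618358, 241.44296981231156], [0.0, 0.0, 1.0]] [ 0.313 -0.574  0.383]
```

```bash
sleep 1
```

```text
(no output)
```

View pics/top0.png

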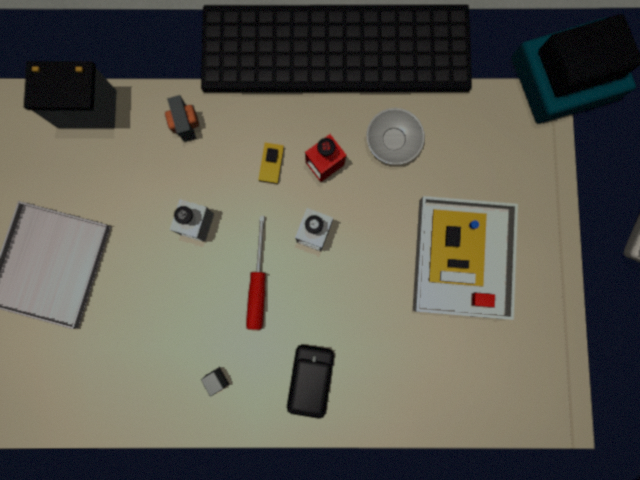

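View pics/side0.png

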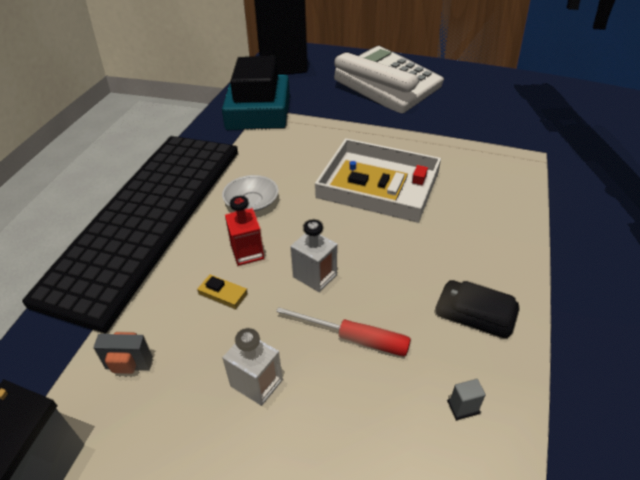

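View pics/wrist0.png

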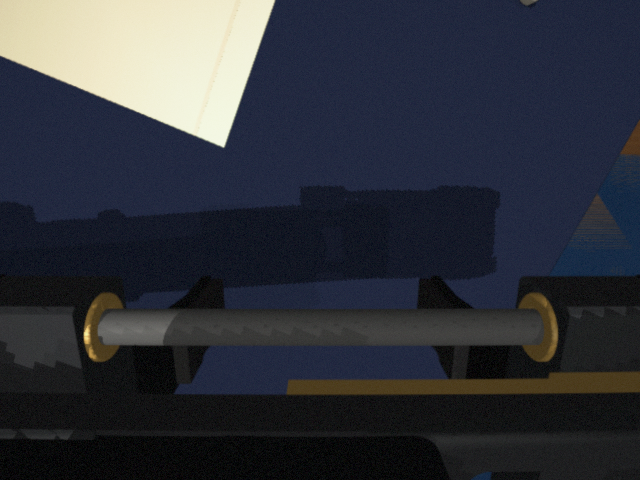

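Run:
```python
from h import *
d=load('top0')
im=d['img']
for n,(a,b,c,e) in {'tr':(0,180,130,340),'so':(150,180,350,260)}.items():
    cv2.imwrite(f'pics/c_{n}.png',cv2.resize(im[b:e,a:c],None,fx=4,fy=4,interpolation=cv2.INTER_CUBIC)[:600,:800])
for p in [(22,204),(110,226),(77,326),(0,303),(-0,290),(185,214),(315,224),(420,200),(516,318),(575,80),(594,448)]: print(p,onz(d,*p,0).round(3))
```

```text
(22, 204) [0.63  0.362 0.   ]
(110, 226) [0.595 0.226 0.   ]
(77, 326) [0.445 0.268 0.   ]
(0, 303) [0.479 0.384 0.   ]
(0, 290) [0.498 0.386 0.   ]
(185, 214) [0.614 0.112 0.   ]
(315, 224) [ 0.598 -0.087  0.   ]
(420, 200) [ 0.636 -0.249  0.   ]
(516, 318) [ 0.456 -0.387  0.   ]
(575, 80) [ 0.827 -0.497  0.   ]
(594, 448) [ 0.271 -0.489  0.   ]
```

View pics/c_tr.png

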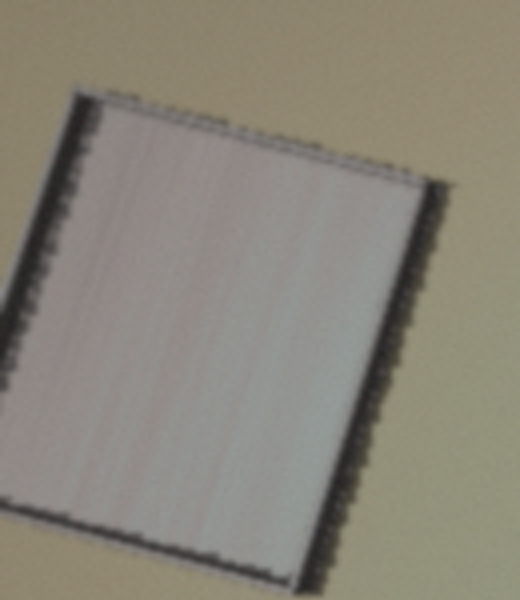

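View pics/c_so.png

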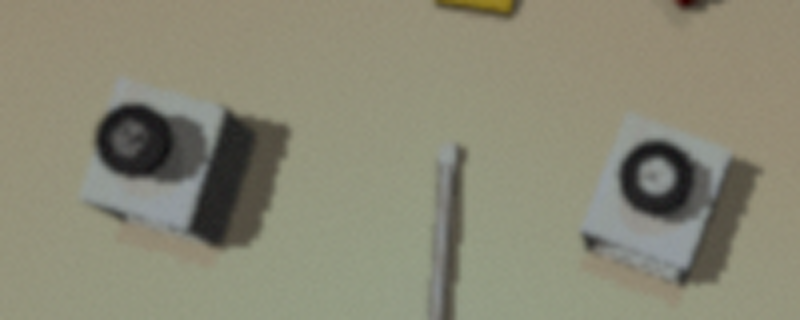

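```bash
cat > fit.py <<'E'
from h import *
from scipy.optimize import least_squares
def fit(d,px,hx,hy,z,x0):
    px=np.array(px,float)
    # corners order TL TR BR BL image; image up=+x, left=+y
    C=np.array([[hx,hy],[hx,-hy],[-hx,-hy],[-hx,hy]])
    def f(p):
        c,s=np.cos(p[2]),np.sin(p[2]); X=np.c_[C@np.array([[c,s],[-s,c]])+p[:2],np.full(4,z)]
        return (proj(d,X)-px).ravel()
    r=least_squares(f,x0,loss='soft_l1'); return r.x,r.fun
E
python3 - <<'E'
from fit import *
d=load('top0')
q=lambda L,o:[(a/4+o[0],b/4+o[1]) for a,b in L]
T=q([(77,88),(428,183),(295,590)],(0,180))
W=[onz(d,*p,.018) for p in T]; print(np.round(W,3),np.linalg.norm(W[0]-W[1]),np.linalg.norm(W[2]-W[1]),'center',(W[0]+W[2])/2)
A=q([(118,78),(228,105),(195,238),(82,200)],(150,180)); B=q([(630,115),(733,150),(685,270),(583,235)],(150,180))
for P,cap in ((A,(135,140)),(B,(656,178))):
    for h in ((.023,.02),(.02,.023)):
        x,r=fit(d,P,*h,.06,[.6,0,0]); print(h,x.round(4),r.round(1),(r**2).sum())
    print('cap@.094',onz(d,cap[0]/4+150,cap[1]/4+180,.094).round(4))
E
```

```text
[[0.629 0.356 0.018]
 [0.593 0.223 0.018]
 [0.444 0.264 0.018]] 0.13750117741551085 0.15519585484562118 center [0.53639427 0.31017108 0.018     ]
(0.023, 0.02) [ 0.5974  0.0914 -0.2522] [ 0.4  0.1 -0.   0.3 -0.7 -1.8  0.3  0.7] 4.617505535718904
(0.02, 0.023) [ 0.5966  0.0913 -0.2896] [-1.5  1.7  1.8  4.1  1.3 -2.4 -1.5 -2.1] 38.61892135926067
cap@.094 [0.5969 0.0903 0.094 ]
(0.023, 0.02) [ 0.5837 -0.0864 -0.3548] [-0.6 -0.6  0.1  0.3  0.9  0.7 -0.2 -0.4] 2.283226248687853
(0.02, 0.023) [ 0.5837 -0.0864 -0.3356] [-3.7  0.8  1.3  2.6  4.  -0.8 -1.3 -2.7] 48.771568423448926
cap@.094 [ 0.5838 -0.0857  0.094 ]
```

```bash
cat >> h.py <<'E'
def plan(xyz,jaw):
    s=ctrl.get_state(); R=Ro.from_rotvec(s['tool_rot']).as_matrix(); p=s['position']
    cur=np.arctan2(R[1,0],R[0,0]); 
    dl=R.T@(np.array(xyz)-p); a=(jaw-cur+np.pi/2)%np.pi-np.pi/2
    print('t',s['time'],'pos',p.round(4),'jawdir',round(cur,3),'tilt',R[:,2].round(4),'F',s['ft_force'].round(1),'g',round(s['grip_width'],3),'q7',s['joint_positions'][6].round(2))
    print('d/0.3',(dl/.3).round(4),'spin/pi (tool z down => -a)',round(-a/np.pi,4),'rows',np.linalg.norm(dl)/.0625,abs(a)/.1867)
E
python3 - <<'E'
from h import *
plan([.584,-.086,.20],np.pi/2-.355)
plan([.597,.091,.20],np.pi/2-.26)
E
```

```text
t 0.15 pos [ 0.248  -0.6004  0.2357] jawdir -1.179 tilt [-6.0e-04  1.3e-03 -1.0e+00] F [-0.5  0.4  0.6] g 1.0 q7 -0.06
d/0.3 [-1.1569 -1.6899  0.1206] spin/pi (tool z down => -a) 0.2377 rows 9.847291602514304 3.9998635114448726
t 0.15 pos [ 0.248  -0.6004  0.2357] jawdir -1.179 tilt [-6.0e-04  1.3e-03 -1.0e+00] F [-0.5  0.4  0.6] g 1.0 q7 -0.06
d/0.3 [-1.6857 -1.9552  0.1213] spin/pi (tool z down => -a) 0.2075 rows 12.405097218386093 3.4910258038926463
```

drive_tool --rows '[[[-0.58,-0.845,0.0,0.238,255],[-0.58,-0.845,0.0,0.238,255],[-0.58,-0.845,0.0,0.238,255],[-0.58,-0.845,0.0,0.238,255],[-0.58,-0.845,0.0,0.238,255],[-0.58,-0.845,0.0,0.238,255],[-0.58,-0.845,0.0,0.238,255]]]' --grip_force 20

```text
time: 1.02
position: [0.4158, -0.3433, 0.2364]
tool_rot: [1.794, -2.578, 0.0]
ft_force: [-0.8, -0.6, -0.2]
grip_width: 0.284
```

Run:
```python
from h import *
plan([.584,-.086,.14],np.pi/2-.355)
```

```text
t 1.025 pos [ 0.4158 -0.3433  0.2364] jawdir -1.926 tilt [-7.e-04 -6.e-04 -1.e+00] F [-0.8 -0.6 -0.2] g 0.284 q7 -1.3
d/0.3 [-0.9992 -0.2278  0.3206] spin/pi (tool z down => -a) 0.0 rows 5.154326437102378 0.00027578916728621816
```

drive_tool --rows '[[[-0.999,-0.228,0.1,0,255],[-0.999,-0.228,0.1,0,255],[-0.999,-0.228,0.1,0,255],[-0.999,-0.228,0.1,0,255],[-0.999,-0.228,0.1,0,255],[-0.999,-0.228,0.32,0,255],[-0.999,-0.228,0.32,0,255],[-0.999,-0.228,0.32,0,255]]]'

```text
time: 2.02
position: [0.5847, -0.0887, 0.1413]
tool_rot: [1.788, -2.583, 0.001]
ft_force: [0.6, -0.3, 0.7]
grip_width: 0.005
```

Run:
```python
from h import *
plan([.584,-.086,.112],np.pi/2-.355)
snap('side','side1');snap('top','top1')
im=cv2.hconcat([cv2.imread('pics/side1.png')[120:360,150:450],cv2.imread('pics/top1.png')[120:360,150:450]])
cv2.imwrite('pics/c1.png',cv2.resize(im,(800,320)))
```

```text
t 2.025 pos [ 0.5847 -0.0887  0.1413] jawdir -1.93 tilt [ 2.e-04 -8.e-04 -1.e+00] F [ 0.6 -0.3  0.7] g 0.005 q7 -1.92
d/0.3 [-0.0078  0.0054  0.0976] spin/pi (tool z down => -a) -0.0015 rows 0.47075032684685086 0.024793994808562415
```

View pics/c1.png

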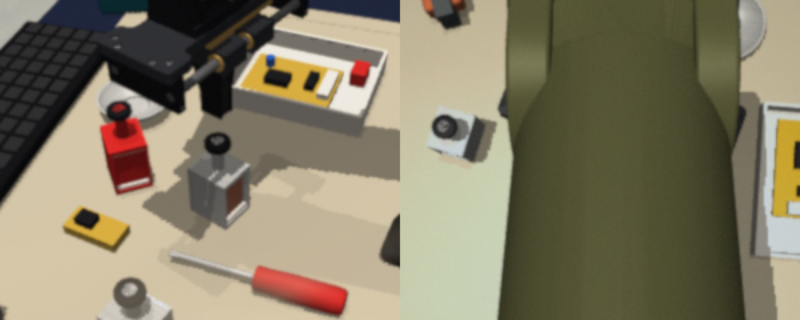

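drive_tool --rows '[[[-0.004,0.003,0.05,0,255],[-0.004,0.003,0.1,0,255],[-0.004,0.003,0.12,0,255],[-0.004,0.003,0.135,0,255],[-0.004,0.003,0.135,0,255]]]'

```text
time: 2.75
position: [0.5839, -0.0845, 0.0996]
tool_rot: [1.793, -2.579, -0.001]
ft_force: [0.3, -0.8, -0.3]
grip_width: 0.005
```

drive_tool --rows '[[[0,0,0.01,0,255],[0,0,0.02,0,255],[0,0,0.02,0,255]]]'

```text
time: 3.12
position: [0.585, -0.0846, 0.0973]
tool_rot: [-1.793, 2.579, -0.003]
ft_force: [-5.0, 0.7, 16.8]
grip_width: 0.005
```

drive_tool --rows '[[[0,0,-0.1,0,255],[0,0,-0.25,0,255],[0,0,-0.25,0,255]]]'

```text
time: 3.5
position: [0.5868, -0.0846, 0.1731]
tool_rot: [-1.79, 2.575, -0.009]
ft_force: [-0.2, -0.0, -0.6]
grip_width: 0.002
```

Run:
```python
from h import *
plan([.597,.091,.12],np.pi/2-.255)
```

```text
t 3.5 pos [ 0.5868 -0.0846  0.1731] jawdir -1.927 tilt [ 0.0076 -0.0014 -1.    ] F [-0.2 -0.  -0.6] g 0.002 q7 -1.92
d/0.3 [-0.5604  0.1734  0.1764] spin/pi (tool z down => -a) -0.0321 rows 2.9400490129596544 0.5398411555078576
```

drive_tool --rows '[[[-0.56,0.175,0,-0.032,255],[-0.56,0.175,0,-0.032,255],[-0.56,0.175,0,-0.032,255],[-0.56,0.175,0.1,-0.032,255],[-0.56,0.175,0.1,-0.032,255],[-0.56,0.175,0.1,-0.032,255]]]'

```text
time: 4.25
position: [0.5936, 0.09, 0.1391]
tool_rot: [1.918, -2.487, 0.0]
ft_force: [1.0, 0.1, 0.6]
grip_width: 0.003
```

Run:
```python
from h import *
plan([.597,.091,.094],np.pi/2-.255)
snap('side','side2')
im=cv2.imread('pics/side2.png')[180:420,150:450]
cv2.imwrite('pics/c2.png',cv2.resize(im,(750,600)))
```

```text
t 4.25 pos [0.5936 0.09   0.1391] jawdir -1.828 tilt [-3.e-04 -5.e-04 -1.e+00] F [1.  0.1 0.6] g 0.003 q7 -2.16
d/0.3 [-0.0062 -0.0101  0.1502] spin/pi (tool z down => -a) -0.0006 rows 0.72312916157157 0.010621362813998577
```

View pics/c2.png

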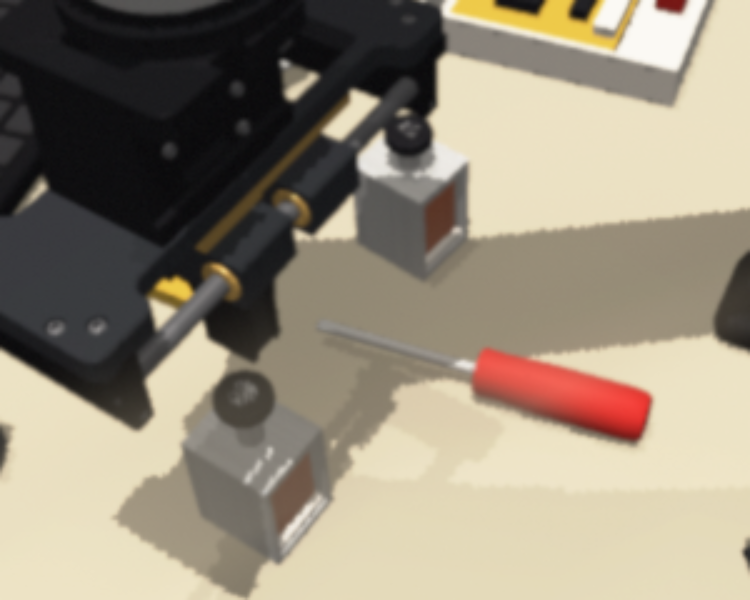

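drive_tool --rows '[[[-0.005,-0.009,0.05,0,255],[-0.005,-0.009,0.09,0,255],[-0.005,-0.009,0.11,0,255],[-0.005,-0.009,0.13,0,255],[-0.005,-0.009,0.15,0,255],[-0.005,-0.009,0.155,0,255]]]'

```text
time: 5.05
position: [0.5962, 0.0917, 0.0922]
tool_rot: [1.92, -2.486, -0.0]
ft_force: [-1.9, -1.5, 3.0]
grip_width: 0.007
```

drive_tool --rows '[[[0,0,0.01,0,255],[0,0,0.02,0,255],[0,0,0.03,0,255],[0,0,0.035,0,255],[0,0,0.035,0,255]]]'

```text
time: 5.68
position: [0.5966, 0.0919, 0.0825]
tool_rot: [-1.92, 2.486, -0.001]
ft_force: [-2.7, -0.9, 4.9]
grip_width: 0.008
```

Home within a millimetre; press a little more until it seats.

drive_tool --rows '[[[0,0,0.01,0,255],[0,0,0.01,0,255]]]'

```text
time: 5.92
position: [0.5971, 0.092, 0.0824]
tool_rot: [-1.92, 2.486, -0.003]
ft_force: [-9.4, -3.1, 20.3]
grip_width: 0.005
```

drive_tool --rows '[[[0,0,-0.1,0,255],[0,0,-0.3,0,255],[0,0,-0.3,0,0],[0,0,-0.3,0,0]]]'

```text
time: 6.42
position: [0.5965, 0.092, 0.1687]
tool_rot: [-1.92, 2.486, -0.0]
ft_force: [0.2, 0.1, -0.9]
grip_width: 0.149
```

Run:
```python
from h import *
plan([.584,-.086,.15],np.pi/2-.355)
```

```text
t 6.425 pos [0.5965 0.092  0.1687] jawdir -1.826 tilt [ 5.e-04 -0.e+00 -1.e+00] F [ 0.2  0.1 -0.9] g 0.149 q7 -2.15
d/0.3 [ 0.5845 -0.1094  0.0622] spin/pi (tool z down => -a) 0.0317 rows 2.86987498859425 0.5337941595853418
```

Run:
```python
from h import *
snap('side','side3');snap('top','top3');snap('wrist','wr3')
a=cv2.imread('pics/side3.png')[180:420,150:450];b=cv2.imread('pics/top3.png')[120:360,150:450]
cv2.imwrite('pics/c3.png',cv2.resize(cv2.hconcat([a,b]),(800,320)))
```

```text
(no output)
```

View pics/c3.png

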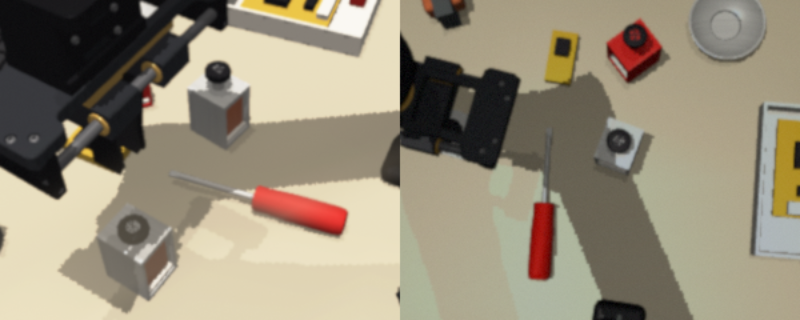

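View pics/wr3.png

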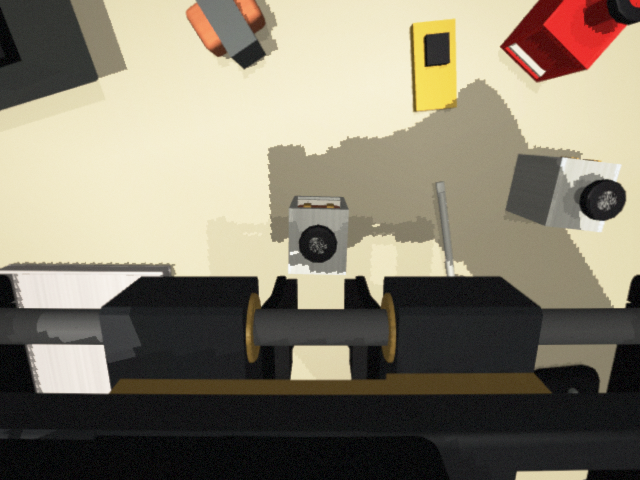

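A is seated at home, B stuck with its rod bare. The top picture shows B clear; I'll refit its pose from a crop.

Run:
```python
from h import *
b=cv2.imread('pics/top3.png')[190:260,270:360]
cv2.imwrite('pics/c3b.png',cv2.resize(b,None,fx=8,fy=8,interpolation=cv2.INTER_CUBIC))
```

```text
(no output)
```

View pics/c3b.png

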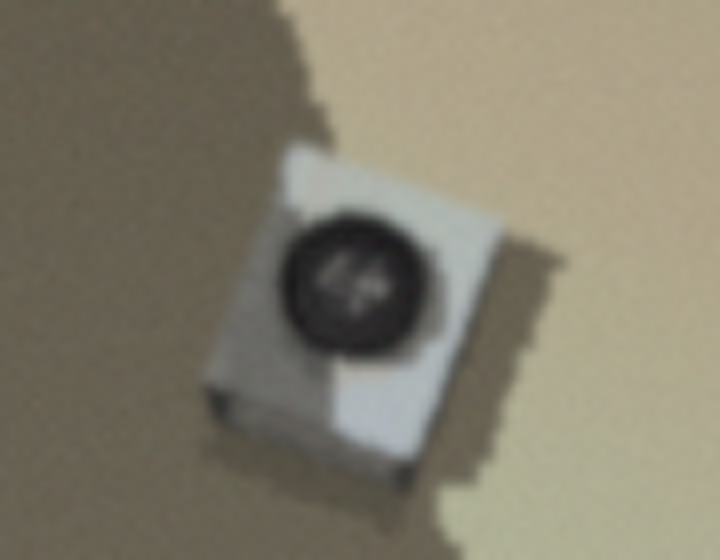

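Run:
```python
from fit import *
d=load('top3')
P=[(a/8+270,b/8+190) for a,b in [(288,142),(502,217),(410,462),(206,385)]]
x,r=fit(d,P,.023,.02,.06,[.58,-.086,-.35]); print(x.round(4),r.round(1)); print(onz(d,355/8+270,285/8+190,.083).round(4))
plan([x[0],x[1],.15],np.pi/2+x[2])
```

```text
[ 0.5843 -0.0856 -0.3455] [ 0.1  0.1 -0.   0.1  0.5 -0.1 -0.7 -0. ]
[ 0.5838 -0.0862  0.083 ]
t 6.575 pos [0.5955 0.0917 0.1672] jawdir -1.826 tilt [-2.8e-03 -2.0e-04 -1.0e+00] F [0.3 0.3 0.4] g 0.283 q7 -2.15
d/0.3 [ 0.5812 -0.1132  0.0575] spin/pi (tool z down => -a) 0.0287 rows 2.855452062460418 0.4831561484576246
```

drive_tool --rows '[[[0.582,-0.113,0,0.029,0],[0.582,-0.113,0,0.029,0],[0.582,-0.113,0,0.029,0],[0.582,-0.113,0,0.029,0],[0.582,-0.113,0.05,0.029,0],[0.582,-0.113,0.05,0.029,0],[0.582,-0.113,0.05,0.029,0]]]'

```text
time: 7.45
position: [0.5851, -0.0838, 0.1535]
tool_rot: [1.809, -2.568, -0.002]
ft_force: [0.1, -0.2, 1.0]
grip_width: 0.988
```

Run:
```python
from h import *
plan([.584,-.086,.041],np.pi/2-.347)
snap('side','side4')
a=cv2.imread('pics/side4.png')[120:360,150:450]
cv2.imwrite('pics/c4.png',cv2.resize(a,(750,600)))
```

```text
t 7.45 pos [ 0.5851 -0.0838  0.1535] jawdir -1.915 tilt [-8.e-04  6.e-04 -1.e+00] F [ 0.1 -0.2  1. ] g 0.988 q7 -1.91
d/0.3 [0.0082 0.0006 0.3749] spin/pi (tool z down => -a) 0.001 rows 1.8000980381237224 0.017450580061718172
```

View pics/c4.png

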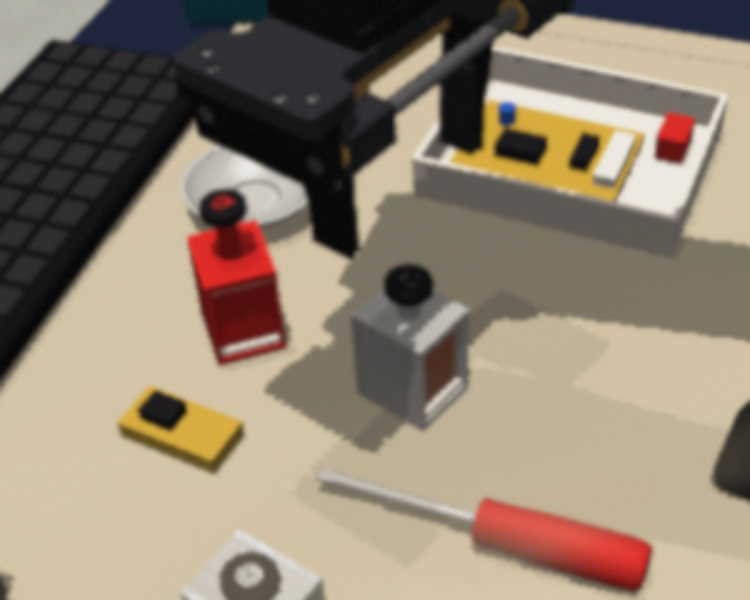

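drive_tool --rows '[[[0.005,0.0005,0.15,0,0],[0.005,0.0005,0.25,0,0],[0.005,0.0005,0.33,0,0],[0.005,0.0005,0.37,0,0],[0.005,0.0005,0.37,0,0],[0.005,0.0005,0.37,0,0]]]'

```text
time: 8.25
position: [0.5855, -0.0869, 0.0443]
tool_rot: [-1.805, 2.57, -0.002]
ft_force: [0.7, -0.2, -0.2]
grip_width: 1.003
```

drive_tool --rows '[[[0,0,0,0,255],[0,0,0,0,255],[0,0,0,0,255],[0,0,0,0,255],[0,0,0,0,255],[0,0,0,0,255],[0,0,0,0,255],[0,0,0,0,255]]]' --grip_force 25

```text
time: 9.25
position: [0.5846, -0.0865, 0.0431]
tool_rot: [-1.805, 2.571, 0.0]
ft_force: [0.0, 1.8, 1.1]
grip_width: 0.459
```

drive_tool --rows '[[[0,0,-0.1,0,255],[0,0,-0.25,0,255],[0,0,-0.43,0,255],[0,0,-0.43,0,255],[0,0,-0.43,0,255]]]'

```text
time: 9.88
position: [0.5834, -0.0873, 0.1707]
tool_rot: [1.804, -2.57, -0.002]
ft_force: [0.8, -0.3, -3.4]
grip_width: 0.457
```

Run:
```python
from h import *
plan([.536,.31,.17],np.pi/2-.27)
```

```text
t 9.875 pos [ 0.5834 -0.0873  0.1707] jawdir -1.918 tilt [-2.4e-03 -3.0e-04 -1.0e+00] F [ 0.8 -0.3 -3.4] g 0.457 q7 -1.9
d/0.3 [-1.1918  0.5988  0.0024] spin/pi (tool z down => -a) -0.0245 rows 6.402103929578558 0.411501877532185
```

drive_tool --rows '[[[-0.6,0.3,0,-0.06,255],[-0.6,0.3,0,-0.06,255],[-0.6,0.3,0,-0.06,255],[-0.6,0.3,0,-0.06,255],[-0.6,0.3,0,-0.06,255]]]'

```text
time: 10.5
position: [0.5595, 0.1136, 0.17]
tool_rot: [2.041, -2.384, -0.003]
ft_force: [0.0, -1.4, -3.1]
grip_width: 0.461
```

Run:
```python
from h import *
plan([.536,.31,.17],np.pi/2-.16)
```

```text
t 10.5 pos [0.5595 0.1136 0.17  ] jawdir -1.726 tilt [-3.7e-03 -8.0e-04 -1.0e+00] F [ 0.  -1.4 -3.1] g 0.461 q7 -2.08
d/0.3 [-6.348e-01  1.785e-01 -3.000e-04] spin/pi (tool z down => -a) 0.0016 rows 3.165027503769544 0.026429770905357804
```

drive_tool --rows '[[[-0.63,0.179,0,0,255],[-0.63,0.179,0,0,255],[-0.63,0.179,0,0,255],[-0.63,0.179,0,0,255],[-0.63,0.179,0.2,0,255],[-0.63,0.179,0.28,0,255],[-0.63,0.179,0.28,0,255]]]'

```text
time: 11.38
position: [0.5372, 0.3034, 0.0844]
tool_rot: [2.03, -2.388, -0.0]
ft_force: [-0.4, 0.0, -2.2]
grip_width: 0.46
```

Run:
```python
from h import *
plan([.536,.31,.046],np.pi/2-.16)
snap('top','top5')
a=cv2.imread('pics/top5.png')[150:390,0:300]
cv2.imwrite('pics/c5.png',cv2.resize(a,(750,600)))
```

```text
t 11.375 pos [0.5372 0.3034 0.0844] jawdir -1.733 tilt [-0.0057 -0.0048 -1.    ] F [-0.4  0.  -2.2] g 0.46 q7 -2.5
d/0.3 [-0.0218  0.0069  0.1278] spin/pi (tool z down => -a) -0.0006 rows 0.6229820513463958 0.009368792412980545
```

View pics/c5.png

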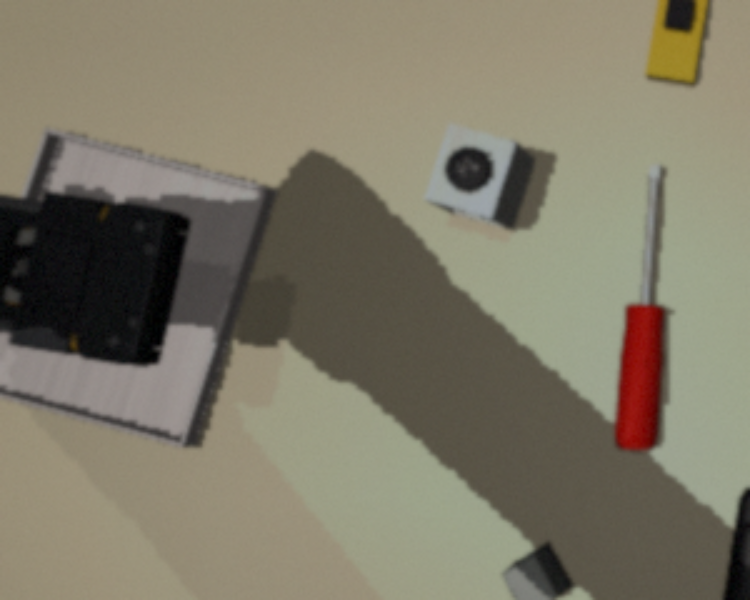

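drive_tool --rows '[[[-0.012,0.004,0.06,0,255],[-0.012,0.004,0.1,0,255],[-0.012,0.004,0.118,0,255],[-0.012,0.004,0.124,0,255],[-0.012,0.004,0.124,0,255]]]'

```text
time: 12.05
position: [0.5372, 0.3119, 0.051]
tool_rot: [-2.039, 2.389, -0.0]
ft_force: [-0.0, -0.2, -3.1]
grip_width: 0.457
```

drive_tool --rows '[[[0,0,0.007,0,255],[0,0,0.013,0,255],[0,0,0.018,0,255],[0,0,0.018,0,255]]]'

```text
time: 12.55
position: [0.5372, 0.3117, 0.0461]
tool_rot: [2.039, -2.39, 0.001]
ft_force: [-1.7, -1.0, 2.7]
grip_width: 0.459
```

Seated on the floor (force flipped to +). Release and raise.

drive_tool --rows '[[[0,0,0,0,140],[0,0,0,0,100],[0,0,0,0,0],[0,0,0,0,0],[0,0,0,0,0],[0,0,0,0,0],[0,0,0,0,0],[0,0,0,0,0]]]'

```text
time: 13.55
position: [0.5371, 0.3117, 0.0454]
tool_rot: [2.039, -2.39, 0.0]
ft_force: [-0.2, 0.6, -0.8]
grip_width: 0.993
```

drive_tool --rows '[[[0,0,-0.1,0,0],[0,0,-0.3,0,0],[0,0,-0.5,0,0],[0,0,-0.5,0,0],[0.6,0.6,-0.5,0,0],[0.6,0.6,-0.5,0,0],[0.6,0.6,-0.5,0,0],[0.6,0.6,-0.5,0,0],[0.6,0.6,-0.5,0,0]]]'

```text
time: 14.68
position: [0.3276, 0.1587, 0.1931]
tool_rot: [2.031, -2.39, 0.001]
ft_force: [1.1, 1.4, 0.3]
grip_width: 0.999
```

Run:
```python
from h import *
plan([.536,.31,.046],np.pi/2-.16)
snap('top','top6');snap('side','side6');snap('wrist','wr6')
cv2.imwrite('pics/c6.png',cv2.resize(cv2.hconcat([cv2.imread(f'pics/{n}6.png') for n in('top','wr')]),(800,300)))
```

```text
t 14.675 pos [0.3276 0.1587 0.1931] jawdir -1.733 tilt [-0.0032 -0.0039 -1.    ] F [1.1 1.4 0.3] g 0.999 q7 -2.07
d/0.3 [-0.612  -0.6052  0.486 ] spin/pi (tool z down => -a) -0.0007 rows 4.744578612413172 0.012421852067049995
```

View pics/c6.png

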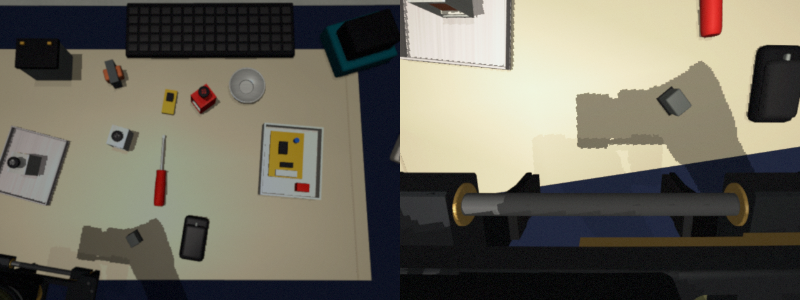

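Run:
```python
from h import *
b=cv2.imread('pics/top6.png')
f=lambda s:cv2.resize(s,(400,400),interpolation=cv2.INTER_CUBIC)
cv2.imwrite('pics/c6b.png',cv2.hconcat([f(b[200:330,0:130]),f(b[180:260,150:230])]))
```

```text
(no output)
```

View pics/c6b.png

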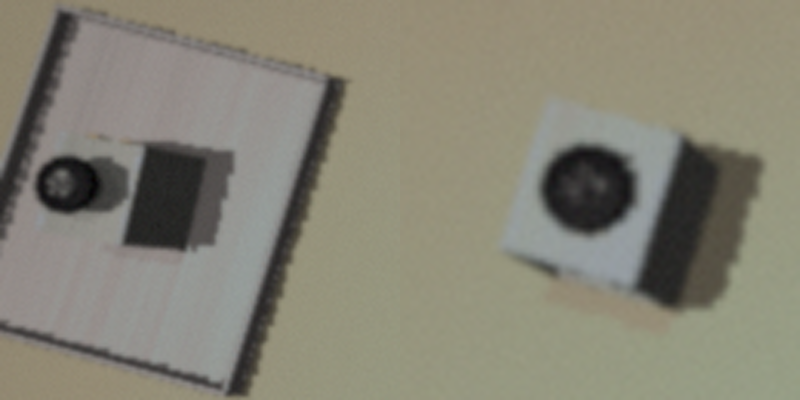

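Run:
```python
from fit import *
d=load('top6'); s=130/400
q=lambda L:[(a*s,b*s+200) for a,b in L]
cap=q([(67,184)])[0]; tr=q([(145,143)])[0]; br=q([(124,243)])[0]; base=q([(204,155),(186,250)])
for z in (.071,.086,.099): print(z,onz(d,*cap,z).round(4))
print('top R edge',onz(d,*tr,.063).round(4),onz(d,*br,.063).round(4),'base',[onz(d,*p,.003).round(4) for p in base])
c=np.array([.536,.31]);
k=80/400; g=[((a-400)*k+150,b*k+180) for a,b in [(553,98),(683,133),(637,293),(503,248)]]
x,r=fit(d,g,.023,.02,.06,[.6,.09,-.25]); print('A',x.round(4),r.round(1),'cap',onz(d,(588-400)*k+150,187*k+180,.068).round(4),ctrl.get_state()['qd'].round(3))
```

```text
0.071 [0.5382 0.3169 0.071 ]
0.086 [0.537  0.3085 0.086 ]
0.099 [0.536  0.3013 0.099 ]
top R edge [0.5575 0.2874 0.063 ] [0.5122 0.294  0.063 ] base [array([0.5578, 0.2888, 0.003 ]), array([0.5113, 0.2949, 0.003 ])]
A [ 0.5974  0.0915 -0.2814] [-0.2 -0.3  0.6  0.4 -0.  -0.7 -0.3  0.5] cap [0.5978 0.0913 0.068 ] [ 0.005  0.025 -0.02  -0.031 -0.006  0.001  0.001]
```

```bash
python3 -c "
from bench import ctrl
print(ctrl.close_job())"
```

```text
the job is handed in; nothing more can be done
None
```

I pushed both plungers as far as they would go, and the job is handed in at about 15 s of the 56 s allowed. No verdict was reported.

- **Sound solenoid (y ≈ +0.09 m):** its plunger went fully home and stopped against about 20 N, with the cap top near 68 mm. In the last picture it stands upright where it started, within a few millimetres.
- **Stuck solenoid (y ≈ −0.09 m):** its plunger stopped hard about 13 mm in, at 17 N. I gripped it by the side plates and stood it in the aluminium tray on the left.
- **Last check:** the final top picture puts the stuck one upright at about (0.537, 0.310), against a tray centre of (0.536, 0.310). Its cap position matches the plunger still being about 13 mm in.

The gripper was open and clear of everything at the end. None of my checks failed or disagreed.

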